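# Clamp the trolley axle and hold a spread snap ring at its groove

## Robot

A 7-joint arm with a two-finger parallel gripper is mounted at the origin on the work surface. World frame = base frame: x ahead of the robot, y to its left, z up, the work surface at z = 0. Lengths are in m, angles in rad, forces in N, time in s.
With the tool pointing down it reaches from about 0.425 to 0.925 m from the base axis. Payload 6.8 kg.
Tool frame: the origin (TCP) lies at the very end of the fingers, on their centre line; the grasp point (between the pads) lies 19 mm behind it; z points along the fingers, y is the line along which they close (so a half turn about z gives the same grasp; the last joint's range is limited). The gripper opens to 85 mm and grips with 20 to 120 N. Pads are 22 mm wide; open, the fingers measure 114 mm over their backs; the gripper's body (76 mm by 85 mm) begins 54 mm behind the grasp point. The pads swing forward as they close: fully open they stand 13 mm farther back than shut.
Start: joints at [1.187, 0.477, 0.022, 1.555, -0.011, 1.109, -0.083], TCP at [0.184, -0.65, 0.231] pointing down, gripper open.
Joint ranges: [-2.96, 2.96], [-0.34, 2.1], [-1.41, 1.46], [0.24, 2.44], [-1.37, 4.51], [0.17, 1.92], [-2.96, 2.96]. Speed limits (rad/s): [2.39, 2.39, 3.14, 3.14, 3.14, 3.14, 3.14].

## Interface

Orientations are given as a unit quaternion [w, x, y, z].
In Python, from station import bot gives the robot as it stands. The module is installed in compiled form; this text tells all that it offers.
- The arm moves only by the shell command python3 -m jog 'ROWS' [OPENING] [FORCE]. ROWS is JSON, a list of rows, each a list of 4 numbers: the shift along the tool's x, y, z in cm, then the turn about the tool's z in rad. In form: [[x, y, z, spin], ...]. A call has 1 to 20 rows; each row is the pose to reach, as a shift and turn from the pose commanded when the call began, along the tool's axes at that moment; what a row does not reach only later rows make up. A row lasts 1/12 s, in which the tool goes at most 41.7 mm and 7.16 degrees, less where a joint would pass 70% of its speed; a pose out of reach is approached as far as the arm can. A call with a gripper value outside its range is refused whole. OPENING is the closure, from -1 (fully open) to 1 (shut), set as the call begins (- or left out, the last holds). The fingers move at their own pace and stop on an object; FORCE is the grip in N (left out, the last holds). Time passes only in rows, so rows that repeat a pose let the fingers close. It gives the time, the measured TCP pose, the force, the opening and the grip force at its end, in the units of the state.
- bot.get_obs(): the state, without advancing time (a new reading comes with each control period).
- bot.read_camera(name): name is "scene" or "top" or "wrist"; returns a dict with "pixels" (480x640x3 uint8, red, green, blue), "depth" (480x640 float32, m along the optical axis (not along the pixel's ray), 0 where there is no reading), "fovy" (degrees; the focal length in pixels is half the picture's height over the tangent of half this angle, whatever the lens; pixels are square), "cx", "cy" (the principal point, pixels), "pose" (4x4, takes a point from camera to world coordinates). Camera axes: x right, y down, z forward; pixel columns grow to the right and rows downward; lengths in m; the calibration is good to about 2 mm. A picture is of the moment at which its call begins.
- bot.hand_in(): hands the job in; it is judged then, once.
The state is a dict: "t": time; "q": joint angles; "joint_vel": joint speeds; "joint_torque": joint torques, N m; "eef_pos": TCP position; "tool_rot": TCP orientation; "contact_force": force on the tool from outside, world axes, zero at the start; "torque": the same for the moment, N m; "gripper_width": opening from 0.0 (shut) to 1.0 (fully open); "grasp_force": force on a finger pad.
Only numpy, scipy, OpenCV 4.12 (cv2) and the standard library are available. Lean on these libraries where they do the work, as an engineer would, in place of code of your own. Each camera call takes 0.05 s, during which the arm holds its last target. There are 200 camera calls.

## Task

Swing the clamp lever on the green block fully down so that it holds the axle stub down in its socket. Then take the snap-ring pliers out of their stand by the handles, squeeze them to their stop so that they spread the snap ring on their tips, and slide the spread ring from above over the end of the axle until it lies level at the groove, right above the grey hub. Finish while holding: keep the pliers squeezed and the ring spread, centred around the groove and not pressed hard on the hub, and leave the jars, the scoop and the flattened bottles where they are.

Things in the scene. Friction and masses are not known exactly. Their poses are not given: they have to be found in the camera images.
- clamp_block: Green clamp block, 110 x 104 x 45 mm, on a steel foot 150 x 120 x 8 mm, fixed to the table. Origin: centre of its underside; z up. A vertical socket in its centre carries the axle stub. The clamp lever is hinged at its +x end between two green ears 66 mm high and lies over the block towards -x when shut.
- clamp_lever (a joint): Angle of the steel clamp lever about its hinge line (along the block's y): 0 = fully shut, level over the block, its side bars over the axle's flange; grows as it is lifted, 1.57 = upright, 1.75 = end of travel. Stiff hinge: it stays where it is left; about 3 N at the knob moves it. Starts between 1.15 and 1.6.
- clamp_hinge (a point): Middle of the lever's hinge line: 62 mm along +x from the block's origin, 57.5 mm above the table.
- clamp_knob (a point): Centre of the lever's red ball knob, 26 mm diameter, 172 mm from the hinge line on a 12 mm round bar. About 0.21 to 0.23 m above the table when open; when shut 57.5 mm above the table and 110 mm along -x from the block's centre.
- axle: Loose steel axle stub, 0.55 kg, upright in the block's socket. Origin on its axis at the underside of its flange (on the block's top, 45 mm above the table); z up. Above the origin: flange 76 mm diameter to 8 mm, grey hub 52 mm diameter to 38 mm, dark groove 31 mm diameter to 45 mm, bright shaft end 34 mm diameter to 60 mm with a 3.5 mm chamfer.
- groove (a point): Point on the axle's axis at mid height of the groove, 41.5 mm above the axle's origin, 86.5 mm above the table. The groove is 7 mm high; its lower edge is level with the flat top of the hub.
- pliers_stand: Fixed steel pliers stand, foot 124 x 110 x 10 mm. Origin on the table under the pliers' middle plane; +x points from the black ring seat (30 mm high, at -x) to the slotted upright (front face at x = 10 mm, 102 mm high). The pliers must be drawn straight up by 30 mm or more before they can go sideways.
- pliers: Snap-ring pliers upright in the stand, tips down, 0.24 kg (varies). Origin midway between the two pivots, 91.9 mm above the table at the start; z up, y across the handles, x to the stand's upright. Pivot plates 40 mm wide at the origin, a hang tab reaches 18 mm to +x, tips 59 mm below. They spring open when let go.
- pliers_grip (a point): Where to take the pliers: between the blue handles, 56 mm above their origin; close along the pliers' y on the outer faces. Handles are 14 mm wide in x and reach 12 mm higher. Sprung open they measure 62 mm across here and 68 mm at their tops; at the stop their faces are upright, parallel, 28 mm apart, and have risen 3 mm.
- pliers_left (a joint): Turn of the left (+y) pliers arm; the right one turns alike. 0 = sprung open, 0.30 = squeezed to the stop (handles together, tips apart). With the ring on, the stop takes about 14 N on each handle.
- ring: Brass-coloured open snap ring, 0.06 kg, lying level with the pliers' tips already in its two pierced lugs; spread, its spring draws it up firmly on the tips. 5 mm thick, 32 mm inner, 43 mm outer diameter relaxed. Origin: centre of the relaxed ring, mid thickness, 32.5 mm above the table at the start; axes as the pliers', lugs 26 mm along +x.
- ring_eye (a point): Centre of the opening of the fully spread ring (40 mm across, 3 mm clear all round a 34 mm shaft): 5 mm along the ring's +x from its origin, mid thickness. With the pliers at the stop it lies about 18 mm along -x of the pliers' middle plane and 57 mm below the pliers' origin.
- ring_left (a joint): How far the left (+y) arm of the ring is spread: 0 = relaxed, about 0.42 rad with the pliers at their stop. Below 0.3 it scrapes on the shaft.
- ring_right (a joint): The same for the right (-y) arm.
- jar_a: Amber glass jar with steel lid, 68 mm diameter, 92 mm tall; a bystander. Origin: centre of its underside.
- jar_b: A second, equal amber glass jar; a bystander.
- scoop: Red plastic scoop, 200 x 67 x 40 mm, lying on the table; a bystander. Origin under the back of its pan, handle to -x.
- bottle_1: Flattened yellow detergent bottle, 157 x 88 x 20 mm, number 1 of a row of four lying along the left side; a bystander. Origin near its middle, on the table.
- bottle_2: Flattened yellow detergent bottle, 157 x 88 x 20 mm, number 2 of a row of four lying along the left side; a bystander. Origin near its middle, on the table.
- bottle_3: Flattened yellow detergent bottle, 157 x 88 x 20 mm, number 3 of a row of four lying along the left side; a bystander. Origin near its middle, on the table.
- bottle_4: Flattened yellow detergent bottle, 157 x 88 x 20 mm, number 4 of a row of four lying along the left side; a bystander. Origin near its middle, on the table.
There are look-alikes about, which are no part of the job. Leave any purple look-alike of the pliers alone.

How it is judged:
By the outcome, as a careful person would: the job done as asked, in the order asked, and still so for the second after the job is handed in, while the arm keeps its last pose, push and grip.
It also fails if it takes over 64 s, if anything falls off the work surface, if the arm or the gripper's body presses on something with over 40 N, if the wrist force passes 120 N, or if a joint passes its speed limit or range.

## Working session

There is one attempt and no reset: what is moved stays moved. The work goes in short steps, Python scripts to look and compute and a shell command to move; the robot and the scene stay as the last step left them, time stands still between calls to the robot, and variables do not carry over. Pictures are saved under pics/ and viewed, at most 10 in all, crops included, and the job is handed in when it is done.

```bash
mkdir -p pics; cat > h.py <<'E'
import numpy as np, cv2
from station import bot
def cam(n,save=None):
    d=bot.read_camera(n)
    if save: cv2.imwrite(save,d["pixels"][:,:,::-1]); np.savez(''+n+'.npz',**d)
    return d
def load(n): return dict(np.load(''+n+'.npz'))
def P(d,u,v,z=None):
    f=240/np.tan(np.radians(float(d["fovy"]))/2)
    if z is None:
        w=d["depth"][int(v)-1:int(v)+2,int(u)-1:int(u)+2]; z=np.median(w)
    p=np.array([(u-d["cx"])/f*z,(v-d["cy"])/f*z,z,1]); return (d["pose"]@p)[:3]
def cloud(d):
    f=240/np.tan(np.radians(float(d["fovy"]))/2)
    v,u=np.mgrid[:480,:640]; z=d["depth"]
    p=np.stack([(u-d["cx"])/f*z,(v-d["cy"])/f*z,z,np.ones_like(z)],-1)@d["pose"].T
    return p[...,:3]
E
python3 - <<'E'
from h import *
for n in("scene","top"):
    d=cam(n,f'pics/{n}0.png'); print(n,d["fovy"],d["cx"],d["cy"],d["pose"].round(3).tolist())
o=bot.get_obs(); print(o)
E
```

```text
scene 42.37378392541508 318.54016695135607 240.5841260456719 [[0.805, 0.359, -0.472, 1.331], [0.593, -0.455, 0.664, -1.114], [0.024, -0.815, -0.579, 1.07], [0.0, 0.0, 0.0, 1.0]]
top 56.63079792678866 321.2695174916805 244.82497507752942 [[0.016, -0.984, 0.175, 0.368], [-1.0, -0.016, 0.003, 0.011], [-0.0, -0.175, -0.985, 1.113], [0.0, 0.0, 0.0, 1.0]]
{'t': 0.1, 'q': array([ 1.18693651,  0.47770368,  0.02238711,  1.5563297 , -0.01148519,
        1.10930151, -0.08314637]), 'joint_vel': array([ 0.00131856, -0.00048087,  0.00099688, -0.0029756 , -0.0020519 ,
       -0.00057842, -0.00031848]), 'joint_torque': array([ 4.44931240e-03, -5.97757137e+01,  1.61388561e+00, -2.81954670e+01,
        1.29179089e-02,  5.05930628e-03, -5.94094203e-06]), 'eef_pos': array([ 0.1836055 , -0.64900765,  0.23044269]), 'tool_rot': array([-7.85343621e-04,  9.90513347e-01,  1.37414187e-01, -1.84745479e-04]), 'contact_force': array([0.21439672, 0.75473155, 0.11034804]), 'torque': array([ 0.06735977,  0.00866883, -0.04542108]), 'grasp_force': 0.0, 'gripper_width': 1.0046882847596352}
```

View pics/scene0.png

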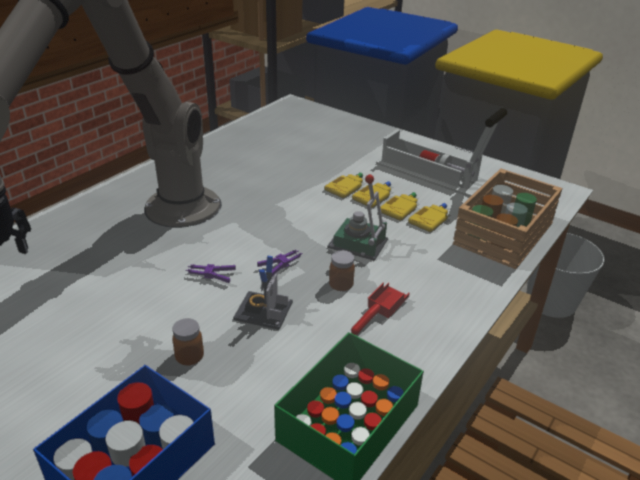

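View pics/top0.png

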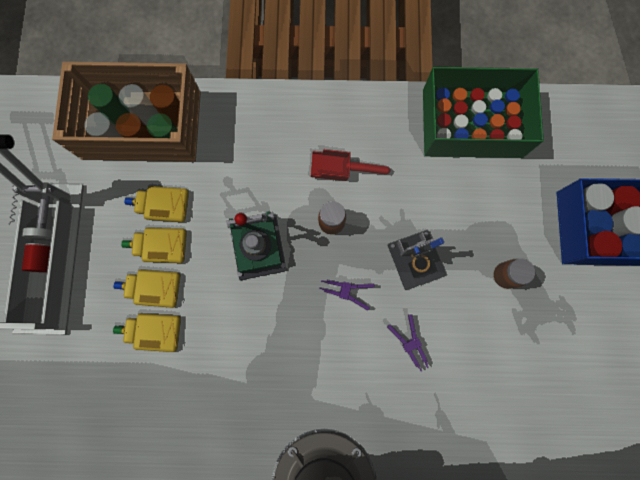

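The scene shows the clamp block at about (358,235) with the knob at (370,178), and the blue pliers in the stand at (265,290). In the top view the block is at (258,247), its knob at (240,218), and the stand at (418,258) with the blue handles at (430,243).
Plier candidates in the top view: purple at (348,292), purple at (410,340) and blue upright in the stand at (430,243). Only the blue pair fits, since it stands upright with the ring on its tips. I'll confirm it in an enlarged crop.

```bash
python3 - <<'E'
from h import *
d=load("top"); im=d["pixels"][:,:,::-1]
a=cv2.resize(im[200:290,215:305],(400,400),interpolation=cv2.INTER_CUBIC)
b=cv2.resize(im[215:305,375:465],(400,400),interpolation=cv2.INTER_CUBIC)
cv2.imwrite('pics/crop1.png',np.hstack([a,b]))
c=cloud(d)
for n,(u0,u1,v0,v1) in dict(clamp=(215,305,200,290),stand=(375,465,215,305)).items():
    q=c[v0:v1,u0:u1].reshape(-1,3); px=im[v0:v1,u0:u1].reshape(-1,3).astype(int)
    print(n,q.min(0).round(3),q.max(0).round(3))
    B,G,R=px.T
    for nm,m in dict(red=(R>120)&(G<70),green=(G>R+25)&(G>B+5),blue=(B>R+40)&(B>G+30),dark=(q[:,2]>.004)&(R<60)).items():
        if m.sum()>5: print(nm,m.sum(),np.median(q[m],0).round(4),q[m].min(0).round(3),q[m].max(0).round(3))
print(np.histogram(c[200:290,215:305,2],bins=np.arange(0,.24,.01)))
E
```

```text
clamp [ 0.368  0.011 -0.006] [0.683 0.291 1.113]
red 26 [0.5758 0.1836 0.2371] [0.572 0.179 0.233] [0.581 0.19  0.24 ]
green 731 [0.528  0.1882 0.0458] [0.368 0.011 0.039] [0.632 0.234 1.113]
dark 2357 [0.5431 0.1604 0.0455] [0.368 0.011 0.004] [0.64  0.247 1.113]
stand [ 0.368 -0.351 -0.007] [0.65  0.011 1.113]
blue 105 [ 0.5478 -0.2377  0.1518] [ 0.525 -0.252  0.049] [ 0.557 -0.188  0.163]
dark 1780 [ 0.5256 -0.221   0.0116] [ 0.368 -0.346  0.004] [0.604 0.011 1.113]
(array([3551,  229,   34,   43, 1136,  382,  137,   34,  192,   17,  161,
          6,    1,    3,    1,    3,   67,   23,    0,    0,    0,    0,
         16]), array([0.  , 0.01, 0.02, 0.03, 0.04, 0.05, 0.06, 0.07, 0.08, 0.09, 0.1 ,
       0.11, 0.12, 0.13, 0.14, 0.15, 0.16, 0.17, 0.18, 0.19, 0.2 , 0.21,
       0.22, 0.23]))
```

View pics/crop1.png

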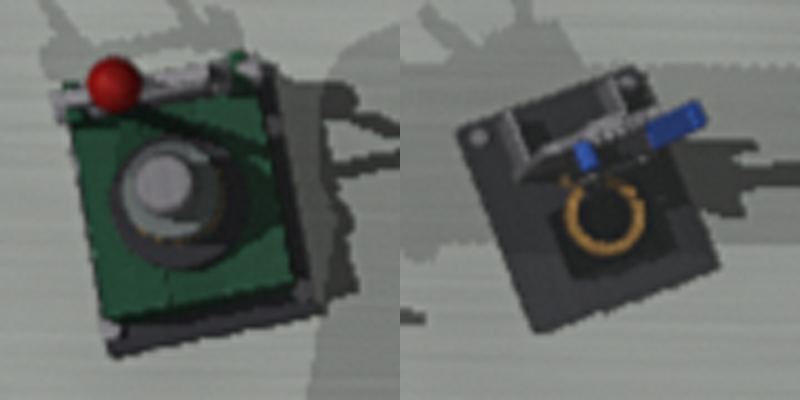

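The left crop shows the clamp block with its knob at (113,85) and hinge ears at the top, so block +x is roughly world +x. The right crop shows the blue handles at (585,155) and (675,125) and the brass ring at (605,215), in the stand; these are the right pliers.

```bash
cat > m.py <<'E'
from h import *
def rect(q):
    r=cv2.minAreaRect((q[:,:2]*1000).astype(np.float32)); return [np.round(x,1) for x in (r[0],r[1],r[2])]
d=load("top"); c=cloud(d); im=d["pixels"].astype(int)
def reg(u0,u1,v0,v1):
    return c[v0:v1,u0:u1].reshape(-1,3), im[v0:v1,u0:u1].reshape(-1,3)
q,p=reg(215,305,200,290); R,G,B=p.T; z=q[:,2]
m=(abs(z-.045)<.003)&(G>R+15); print('blocktop',m.sum(),rect(q[m]))
m=(abs(z-.105)<.003)&(np.hypot(q[:,0]-.52,q[:,1]-.155)<.04); print('shaft',m.sum(),q[m].mean(0),rect(q[m]))
m=(abs(z-.083)<.003)&(np.hypot(q[:,0]-.52,q[:,1]-.155)<.05); print('hub',m.sum(),rect(q[m]))
m=(abs(z-.053)<.003)&(np.hypot(q[:,0]-.52,q[:,1]-.155)<.05); print('flange',m.sum(),rect(q[m]))
m=(abs(z-.008)<.0025)&(np.hypot(q[:,0]-.53,q[:,1]-.155)<.11); print('foot',m.sum(),rect(q[m]))
m=(z>.061)&(z<.3)&~((np.hypot(q[:,0]-.53,q[:,1]-.155)<.045)&(z<.11))
for x in q[m][np.argsort(-q[m][:,2])][::8][:40]: print(x.round(3),end=' ')
print()
q,p=reg(375,465,215,305); R,G,B=p.T; z=q[:,2]
m=(abs(z-.010)<.003); print('sfoot',m.sum(),rect(q[m]))
m=(R>B+40)&(abs(z-.035)<.006); print('ring',m.sum(),q[m].mean(0),rect(q[m]))
m=(abs(z-.102)<.004); print('upr',m.sum(),q[m].mean(0),rect(q[m]))
m=(B>R+40)&(B>G+30)&(z>.1)
for h in((0,410),(410,640)): pass
k=q[m]; print(k.round(3)[np.argsort(k[:,1])][::5].tolist())
E
python3 m.py
```

```text
blocktop 728 [array([554.7, 174.8]), array([109.7, 103.4]), np.float64(12.5)]
shaft 64 [0.54858603 0.1714291  0.10495713] [array([548. , 170.5]), array([14.2, 29.7]), np.float64(27.6)]
hub 126 [array([546.5, 169.9]), array([31.7, 50.2]), np.float64(31.5)]
flange 173 [array([534.4, 163. ]), array([60.2, 84.5]), np.float64(14.5)]
foot 401 [array([537.1, 159.7]), array([190.3, 192.6]), np.float64(8.6)]
[0.581 0.178 0.242] [0.582 0.183 0.239] [0.576 0.183 0.238] [0.584 0.175 0.237] [0.572 0.181 0.237] [0.574 0.179 0.236] [0.58  0.185 0.236] [0.579 0.175 0.235] [0.57  0.179 0.234] [0.587 0.18  0.234] [0.573 0.173 0.233] [0.571 0.171 0.232] [0.58  0.17  0.231] [0.567 0.186 0.23 ] [0.59  0.179 0.229] [0.566 0.18  0.228] [0.597 0.157 0.172] [0.587 0.217 0.171] [0.594 0.168 0.17 ] [0.599 0.159 0.17 ] [0.595 0.151 0.169] [0.585 0.205 0.169] [0.597 0.153 0.169] [0.583 0.218 0.169] [0.59  0.177 0.168] [0.595 0.162 0.167] [0.591 0.166 0.167] [0.606 0.147 0.151] [0.611 0.147 0.113] [0.566 0.186 0.102] [0.551 0.195 0.088] [0.566 0.196 0.086] [0.571 0.19  0.085] [0.574 0.164 0.084] [0.577 0.181 0.08
[... 202 characters left out ...]
-0.22856966  0.03515318] [array([ 515.8, -229. ]), array([35.2, 41.5]), np.float64(2.4)]
upr 122 [ 0.55068187 -0.21898521  0.1022422 ] [array([ 547. , -218.7]), array([28.3, 69.9]), np.float64(17.2)]
[[0.551, -0.252, 0.156], [0.555, -0.249, 0.159], [0.557, -0.247, 0.158], [0.546, -0.245, 0.156], [0.551, -0.244, 0.153], [0.546, -0.243, 0.147], [0.544, -0.242, 0.142], [0.552, -0.241, 0.147], [0.549, -0.24, 0.141], [0.553, -0.239, 0.146], [0.547, -0.239, 0.138], [0.548, -0.238, 0.134], [0.544, -0.237, 0.128], [0.55, -0.235, 0.134], [0.549, -0.235, 0.128], [0.554, -0.233, 0.125], [0.53, -0.197, 0.157], [0.525, -0.194, 0.157], [0.525, -0.192, 0.156], [0.532, -0.19, 0.157], [0.534, -0.188, 0.158]]
```

```bash
cat >> h.py <<'E'
from scipy.spatial.transform import Rotation as Ro
def go(xyz,head=None):
    o=bot.get_obs(); w,x,y,z=o["tool_rot"]; R=Ro.from_quat([x,y,z,w]).as_matrix()
    s=R.T@(np.array(xyz)-o["eef_pos"])*100
    h=np.arctan2(R[1,0],R[0,0]); print('t',round(o["t"],2),'tcp',o["eef_pos"].round(4),'head',round(h,3),'tilt',(R[:,2]).round(3),'F',o["contact_force"].round(1),'rows cm',s.round(2),'spin',None if head is None else round(h-head,3),'grip',round(o['gripper_width'],3),round(o['grasp_force'],1))
E
cat > m2.py <<'E'
from h import *
d=load("top"); c=cloud(d).reshape(-1,3); p=d["pixels"].astype(int).reshape(-1,3); R,G,B=p.T; z=c[:,2]
ax=np.array([.5547,.1748])
def circ(m,n):
    q=c[m]; hull=cv2.minEnclosingCircle((q[:,:2]*1000).astype(np.float32)); print(n,m.sum(),q.mean(0).round(4),np.round(hull[0],1),round(hull[1],1))
r=np.hypot(c[:,0]-ax[0],c[:,1]-ax[1])
circ((abs(z-.105)<.002)&(r<.035),'shaft');circ((abs(z-.083)<.003)&(r<.04),'hub');circ((abs(z-.053)<.002)&(r<.06),'flange')
k=np.hypot(c[:,0]-.578,c[:,1]-.179)<.025
from scipy.optimize import least_squares
q=c[k&(z>.222)&(z<.245)]; s=least_squares(lambda v:np.linalg.norm(q-v,axis=1)-.013,[.578,.179,.226],loss='soft_l1',f_scale=.002).x; print('knob',s)
h=np.array([ax[0]+.062*np.cos(.218),ax[1]+.062*np.sin(.218),.0575]); print('r',np.linalg.norm(s-h))
go([.5,-.22,.36],.4)
E
python3 m2.py
```

```text
shaft 99 [0.5542 0.1744 0.1049] [554.6 174.1] 16.3
hub 175 [0.552  0.1716 0.0833] [555.5 174.5] 26.0
flange 232 [0.552  0.1718 0.0533] [561.  178.8] 45.2
knob [0.57829923 0.18012116 0.22582727]
r 0.17252118783455808
t 0.1 tcp [ 0.1836 -0.649   0.2304] head 0.276 tilt [-0.001  0.002 -1.   ] F [0.2 0.8 0.1] rows cm [ 42.12 -32.69 -12.91] spin -0.124 grip 1.005 0.0
```

```bash
python3 -m jog '[[3.5,-1,-1.5,0],[7,-2.5,-3,0],[10.5,-4.5,-4.5,-0.05],[14,-7,-6,-0.1],[17.5,-9.5,-7.5,-0.124],[21,-12.5,-9,-0.124],[24.5,-15.5,-10.5,-0.124],[28,-18.5,-12,-0.124],[31.5,-22,-12.9,-0.124],[34.5,-25,-12.9,-0.124],[37.5,-28,-12.9,-0.124],[40,-30.5,-12.9,-0.124],[42,-32.7,-12.9,-0.124],[42,-32.7,-12.9,-0.124],[42,-32.7,-12.9,-0.124]]' -1 40
python3 - <<'E'
from h import *
d=cam("wrist","pics/w1.png"); print(d["fovy"],d["pose"].round(3).tolist()); go([.5,-.22,.36],.4)
E
```

```text
t: 1.35
eef_pos: [0.5015, -0.2139, 0.3602]
tool_rot: [-0.001, 0.979, 0.203, 0.001]
contact_force: [-0.2, -0.5, 0.4]
gripper_width: 1.002
grasp_force: 0.0
70.26743597056665 [[0.4, -0.881, -0.254, 0.565], [-0.917, -0.385, -0.109, -0.185], [-0.002, 0.277, -0.961, 0.504], [0.0, 0.0, 0.0, 1.0]]
t 1.4 tcp [ 0.5    -0.2174  0.36  ] head 0.406 tilt [-0.     0.001 -1.   ] F [-0.2 -1.3 -0.2] rows cm [-0.1   0.24  0.  ] spin 0.006 grip 1.002 0.0
```

View pics/w1.png

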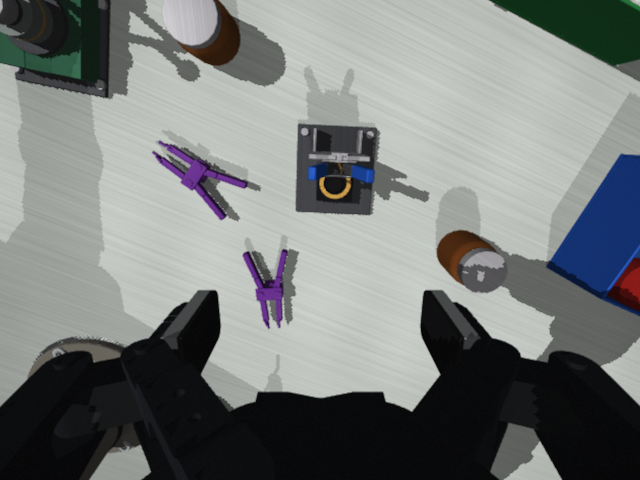

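The wrist view shows the stand at (337,170), nearly square to the picture, with the blue handles at (316,172) and (363,175) and the ring at (335,185).

```bash
cat > m3.py <<'E'
from h import *
d=load("wrist"); c=cloud(d)[110:225,285:390].reshape(-1,3); p=d["pixels"][110:225,285:390].astype(int).reshape(-1,3); R,G,B=p.T; z=c[:,2]
bl=(B>R+40)&(B>G+30)
for nm,m in dict(all=bl&(z>.145)).items():
    q=c[m]; my=np.median(q[:,1]); mid=(q[:,1].min()+q[:,1].max())/2
    a,b=q[q[:,1]>mid],q[q[:,1]<mid]; A,Bb=[ (x.min(0)+x.max(0))/2 for x in(a,b)]
    print(len(a),len(b),A.round(4),Bb.round(4),((A+Bb)/2).round(4),'yaw',np.arctan2(-(A-Bb)[0],(A-Bb)[1]),np.linalg.norm((A-Bb)[:2]), z[m].max())
r=cv2.minAreaRect((c[(abs(z-.010)<.003)][:,:2]*1000).astype(np.float32)); print('foot',np.round(r[0],1),np.round(r[1],1),r[2])
m=(R>B+40)&(abs(z-.0345)<.004)&(R>100); q=c[m]; print('ring',m.sum(),q.mean(0).round(4),cv2.minEnclosingCircle((q[:,:2]*1000).astype(np.float32)))
go([.5783,.1801,.34],.218)
E
python3 m3.py
```

```text
170 179 [ 0.5436 -0.1929  0.3245] [ 0.5494 -0.2443  0.1531] [ 0.5465 -0.2186  0.2388] yaw 0.11235152390066867 0.051672717179254465 0.5040000927879469
foot [ 529.9 -223.1] [124.1 110.2] 20.987136840820312
ring 235 [ 0.5081 -0.2307  0.0354] ((516.1490478515625, -228.05816650390625), 22.461715698242188)
t 1.4 tcp [ 0.5    -0.2174  0.36  ] head 0.406 tilt [-0.     0.001 -1.   ] F [-0.2 -1.3 -0.2] rows cm [ 22.88 -33.43   2.04] spin 0.188 grip 1.002 0.0
```

```bash
python3 -m jog '[[2.2,-3.2,0.2,0.02],[4.4,-6.4,0.4,0.06],[6.6,-9.6,0.6,0.1],[8.8,-12.8,0.8,0.14],[11,-16,1,0.188],[13.2,-19.2,1.2,0.188],[15.4,-22.4,1.4,0.188],[17.6,-25.6,1.6,0.188],[19.8,-28.8,1.8,0.188],[21.4,-31.4,2,0.188],[22.9,-33.4,2,0.188],[22.9,-33.4,2,0.188],[22.9,-33.4,2,0.188],[22.9,-33.4,2,0.188]]'
python3 - <<'E'
from h import *
d=cam("wrist","pics/w2.png");c=cloud(d); p=d["pixels"].astype(int); R,G,B=np.moveaxis(p,-1,0)
from scipy.optimize import least_squares
m=(R>100)&(G<60)&(np.hypot(c[...,0]-.578,c[...,1]-.18)<.03)&(c[...,2]>.15); q=c[m]; print(m.sum())
s=least_squares(lambda v:np.linalg.norm(q-v,axis=1)-.013,[.578,.179,.226],loss='soft_l1',f_scale=.002).x; print('knob',s)
go([s[0],s[1],.207],.218)
# block yaw from top green
g=(G>R+15)&(abs(c[...,2]-.045)<.003); r=cv2.minAreaRect((c[g][:,:2]*1000).astype(np.float32)); print(r)
d=load("wrist")
E
python3 - <<'E'
E
```

```text
t: 2.57
eef_pos: [0.5803, 0.1739, 0.3398]
tool_rot: [0.001, 0.995, 0.104, -0.0]
contact_force: [-0.4, -0.8, 0.6]
gripper_width: 0.999
grasp_force: 0.0
585
knob [0.5748611  0.18152056 0.22599849]
t 2.62 tcp [0.5803 0.1735 0.34  ] head 0.208 tilt [-0.    -0.002 -1.   ] F [ 0.4 -0.6  0.3] rows cm [-0.36 -0.91 13.3 ] spin -0.01 grip 1.005 0.0
((559.3085327148438, 178.15037536621094), (124.91680145263672, 103.70665740966797), 12.632171630859375)
```

```bash
python3 -m jog '[[-0.2,-0.8,2,-0.01],[-0.2,-0.8,5,-0.01],[-0.2,-0.8,8,-0.01],[-0.2,-0.8,11,-0.01],[-0.2,-0.8,13,-0.01],[-0.2,-0.8,13.3,-0.01],[-0.2,-0.8,13.3,-0.01],[-0.2,-0.8,13.3,-0.01]]'
python3 - <<'E'
from h import *
go([.5765,.181,.207],.219)
E
```

```text
t: 3.28
eef_pos: [0.5772, 0.1829, 0.2087]
tool_rot: [-0.0, 0.994, 0.11, 0.001]
contact_force: [0.1, -0.5, 0.6]
gripper_width: 1.003
grasp_force: 0.0
t 3.28 tcp [0.5772 0.1829 0.2087] head 0.22 tilt [ 0.002  0.    -1.   ] F [ 0.1 -0.5  0.6] rows cm [-0.11  0.17  0.17] spin 0.001 grip 1.003 0.0
```

```bash
python3 -m jog '[[0,0,0.1,0],[0,0,0.1,0],[0,0,0.1,0],[0,0,0.1,0],[0,0,0.1,0],[0,0,0.1,0],[0,0,0.1,0],[0,0,0.1,0],[0,0,0.1,0],[0,0,0.1,0]]' 1 25
python3 - <<'E'
from h import *
go([.5765,.181,.207],.219)
# arc rows: relative to start, tool frame aligned with block x; z down
th0=np.arctan2(.226-.0575,.062-(.5765-.5548)/np.cos(.219)+0)
th0=1.37
for th in np.linspace(th0,-.02,15)[1:]: print(round(th,2),round(-17.2*(np.cos(th)-np.cos(th0)),2),round(17.2*(np.sin(th0)-np.sin(th)),2))
E
```

```text
t: 4.12
eef_pos: [0.5771, 0.1815, 0.2072]
tool_rot: [0.001, 0.994, 0.11, 0.0]
contact_force: [-1.1, -5.2, 6.9]
gripper_width: 0.283
grasp_force: 24.3
t 4.12 tcp [0.5771 0.1815 0.2072] head 0.22 tilt [ 0.001 -0.003 -1.   ] F [-1.1 -5.2  6.9] rows cm [-0.07  0.04  0.02] spin 0.001 grip 0.283 24.3
1.27 -1.65 0.42
1.17 -3.26 1.01
1.07 -4.8 1.75
0.97 -6.25 2.64
0.87 -7.61 3.67
0.77 -8.87 4.83
0.68 -10.0 6.11
0.58 -11.0 7.49
0.48 -11.85 8.97
0.38 -12.56 10.52
0.28 -13.11 12.14
0.18 -13.5 13.8
0.08 -13.72 15.49
-0.02 -13.77 17.2
```

```bash
python3 -m jog '[[-0.8,0,0.2,0],[-1.6,0,0.5,0],[-2.5,0,0.8,0],[-3.2,0,1.1,0],[-4,0,1.5,0],[-4.8,0,1.9,0],[-5.5,0,2.4,0],[-6.2,0,2.9,0],[-6.9,0,3.4,0],[-7.5,0,3.9,0],[-8.2,0,4.5,0],[-8.8,0,5.2,0],[-8.8,0,5.2,0],[-8.8,0,5.2,0]]'
```

```text
t: 5.28
eef_pos: [0.4899, 0.1624, 0.1537]
tool_rot: [0.001, 0.994, 0.11, -0.001]
contact_force: [-0.0, -6.9, -0.1]
gripper_width: 0.281
grasp_force: 25.2
```

```bash
python3 -m jog '[[-0.6,0,0.65,0],[-1.1,0,1.3,0],[-1.6,0,2,0],[-2,0,2.7,0],[-2.5,0,3.5,0],[-2.8,0,4.2,0],[-3.2,0,5,0],[-3.5,0,5.8,0],[-3.8,0,6.6,0],[-4,0,7.5,0],[-4.2,0,8.3,0],[-4.3,0,9.2,0],[-4.4,0,10,0],[-4.45,0,10.7,0],[-4.46,0,11.3,0],[-4.46,0,11.5,0],[-4.46,0,11.6,0],[-4.46,0,11.6,0]]'
python3 - <<'E'
from h import *
d=cam("top","pics/t2.png"); c=cloud(d); 
p=d["pixels"].astype(int); R,G,B=np.moveaxis(p,-1,0); go([0,0,0],0)
E
```

```text
t: 6.78
eef_pos: [0.4468, 0.1529, 0.0379]
tool_rot: [0.001, 0.994, 0.11, -0.001]
contact_force: [0.8, -5.6, -2.3]
gripper_width: 0.284
grasp_force: 25.4
t 6.83 tcp [0.4468 0.1529 0.038 ] head 0.22 tilt [-0.002 -0.003 -1.   ] F [ 0.5 -5.1 -2.7] rows cm [-46.93   5.14   3.91] spin 0.22 grip 0.285 25.4
```

```bash
python3 -m jog '[[0,0,0.2,0],[0,0,0.4,0],[0,0,0.4,0],[0,0,0.4,0]]'
```

```text
t: 7.17
eef_pos: [0.4478, 0.1531, 0.0351]
tool_rot: [0.001, 0.994, 0.11, 0.0]
contact_force: [-0.5, -7.6, 9.5]
gripper_width: 0.285
grasp_force: 26.8
```

```bash
python3 -m jog '[[0,0,-0.3,0],[0,0,-0.3,0],[0,0,-0.3,0],[0,0,-0.3,0],[0,0,-0.3,0],[0,0,-2,0],[0,0,-5,0],[0,0,-9,0],[0,0,-13,0],[0,0,-17,0],[0,0,-21,0],[0,0,-25,0],[0,0,-29,0],[0,0,-31,0],[0,0,-31,0]]' -1
python3 - <<'E'
from h import *
d=cam("wrist","pics/w3.png"); c=cloud(d); p=d["pixels"].astype(int); R,G,B=np.moveaxis(p,-1,0)
from scipy.optimize import least_squares
m=(R>100)&(G<60)&(np.hypot(c[...,0]-.447,c[...,1]-.153)<.04); q=c[m]; print(m.sum())
if m.sum()>20: print('knob',least_squares(lambda v:np.linalg.norm(q-v,axis=1)-.013,[.447,.153,.057],loss='soft_l1',f_scale=.002).x)
go([.5404,-.2187,.36],.366)
E
```

```text
t: 8.42
eef_pos: [0.4489, 0.156, 0.3495]
tool_rot: [-0.001, 0.994, 0.111, 0.004]
contact_force: [0.6, 0.4, 0.0]
gripper_width: 0.997
grasp_force: 0.0
207
knob [0.44452851 0.1525237  0.05831312]
t 8.47 tcp [0.4479 0.1553 0.3467] head 0.222 tilt [ 0.005  0.001 -1.   ] F [-0.4 -0.3 -0.9] rows cm [ 0.8  38.52 -1.34] spin -0.144 grip 1.0 0.0
```

View pics/w3.png

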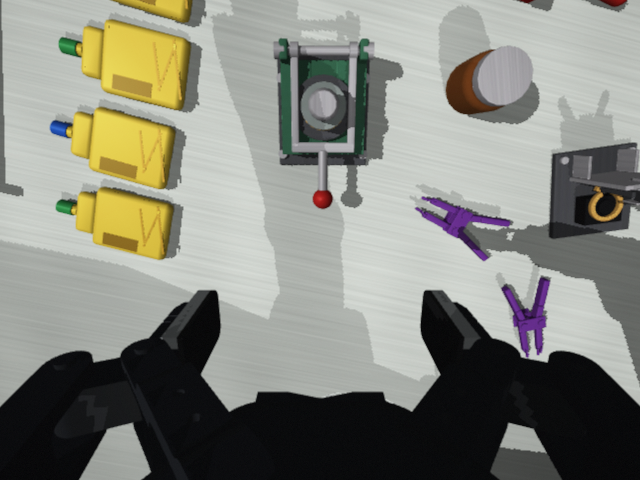

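The lever now lies flat over the block, with the knob at (322,198), measured 58 mm above the table, and the side bars over the flange. The axle end is at (323,103).

```bash
python3 - <<'E'
from h import *
d=load("wrist"); c=cloud(d).reshape(-1,3); z=c[:,2]; r=np.hypot(c[:,0]-.5548,c[:,1]-.1745)
for n,zz,rr in(('shaft',.105,.03),('hub',.083,.032)):
    q=c[(abs(z-zz)<.0025)&(r<rr)]; print(n,len(q),q.mean(0).round(4),cv2.minEnclosingCircle((q[:,:2]*1000).astype(np.float32)))
go([.46,-.25,.31],.366)
E
```

```text
shaft 738 [0.5517 0.1766 0.1054] ((551.8519287109375, 176.35581970214844), 16.62953758239746)
hub 884 [0.551  0.1765 0.0838] ((551.845703125, 176.55526733398438), 25.841106414794922)
t 8.47 tcp [0.4479 0.1553 0.3467] head 0.222 tilt [ 0.005  0.001 -1.   ] F [-0.4 -0.3 -0.9] rows cm [-7.76 39.8   3.62] spin -0.144 grip 1.0 0.0
```

```bash
python3 -m jog '[[0,3.5,0,0],[-0.5,7,0,-0.03],[-1,10.5,0,-0.06],[-1.6,14,0,-0.1],[-2.2,17.5,0,-0.144],[-2.8,21,0,-0.144],[-3.6,24.5,0,-0.144],[-4.5,28,1,-0.144],[-5.5,31.5,2,-0.144],[-6.5,35,3,-0.144],[-7.4,38,3.6,-0.144],[-7.7,39.8,3.6,-0.144],[-7.7,39.8,3.6,-0.144],[-7.7,39.8,3.6,-0.144],[-7.7,39.8,3.6,-0.144]]'
cat > m4.py <<'E'
from h import *
d=cam("wrist","pics/w4.png"); C=cloud(d); p=d["pixels"].astype(int)
k=(np.hypot(C[...,0]-.54,C[...,1]+.22)<.1)&(C[...,2]<.25); c=C[k]; R,G,B=p[k].T; z=c[:,2]
q=c[(B>R+40)&(B>G+30)&(z>.148)&(z<.175)]
t=np.array([-np.sin(.366),np.cos(.366)]); n=np.array([t[1],-t[0]])
s=q[:,:2]@t; w=q[:,:2]@n; mid=(s.min()+s.max())/2
for m in(s>mid,s<mid): print(m.sum(),'y',s[m].min().round(4),s[m].max().round(4),'x',w[m].min().round(4),w[m].max().round(4),'z',q[m,2].max().round(4),q[m].mean(0).round(4))
cy=mid; cx=(w.min()+w.max())/2; print('centre',cx*n+cy*t)
f=c[abs(z-.010)<.003]; r=cv2.minAreaRect((f[:,:2]*1000).astype(np.float32)); print('foot',np.round(r[0],1),np.round(r[1],1),r[2])
q=c[(R>B+40)&(abs(z-.0345)<.004)&(R>100)]; print('ring',len(q),cv2.minEnclosingCircle((q[:,:2]*1000).astype(np.float32)), (q[:,:2]@n).min(),(q[:,:2]@n).max(),(q[:,:2]@t).min(),(q[:,:2]@t).max())
go([.5404,-.2187,.31],.366)
E
python3 m4.py
```

```text
t: 9.72
eef_pos: [0.4592, -0.2493, 0.3072]
tool_rot: [-0.001, 0.983, 0.183, -0.001]
contact_force: [-0.4, 0.8, 0.1]
gripper_width: 1.002
grasp_force: 0.0
248 y -0.3762 -0.3643 x 0.419 0.4321 z 0.1608 [ 0.5295 -0.1935  0.1568]
255 y -0.4307 -0.419 x 0.4184 0.4321 z 0.1606 [ 0.549  -0.2445  0.1567]
centre [ 0.53935804 -0.21901366]
foot [ 530.2 -222.8] [123.6 110.1] 20.997385025024414
ring 418 ((519.5878295898438, -226.372802734375), 25.642824172973633) 0.37937679805323044 0.4295043876251388 -0.4189409988039981 -0.3751227955676027
t 9.77 tcp [ 0.4594 -0.249   0.3076] head 0.368 tilt [-0.001  0.001 -1.   ] F [ 0.1 -0.4 -0.6] rows cm [ 8.65  0.09 -0.25] spin 0.002 grip 1.006 0.0
```

View pics/w4.png

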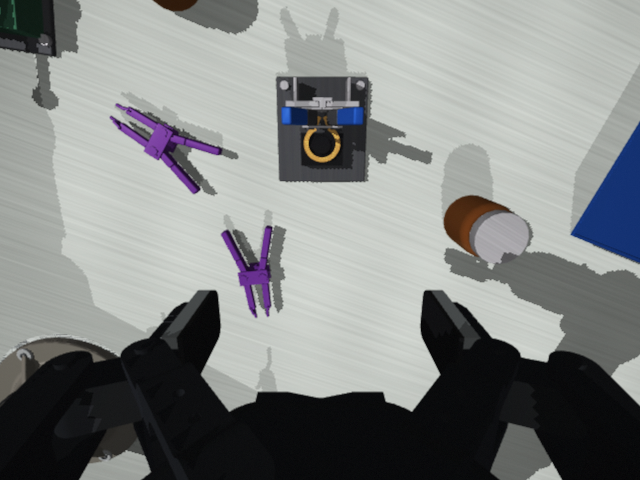

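The stand is square to the tool, with the blue handles at (292,116) and (350,116). Both tops are at 160 mm, which matches the description, as does the foot at 124 x 110.

```bash
python3 -m jog '[[3,0.1,0,0],[6,0.1,0,0],[8.5,0.1,0,0],[8.5,0.1,2,0],[8.5,0.1,5,0],[8.5,0.1,8,0],[8.5,0.1,10,0],[8.5,0.1,11,0],[8.5,0.1,11,0],[8.5,0.1,11,0],[8.5,0.1,11,0]]'
python3 - <<'E'
from h import *
go([.5394,-.219,.129],.3665)
E
```

```text
t: 10.68
eef_pos: [0.5402, -0.221, 0.2]
tool_rot: [0.001, 0.983, 0.182, 0.001]
contact_force: [0.8, -0.6, 0.3]
gripper_width: 1.0
grasp_force: 0.0
t 10.68 tcp [ 0.5402 -0.221   0.2   ] head 0.366 tilt [ 0.003 -0.001 -1.   ] F [ 0.8 -0.6  0.3] rows cm [-0.02 -0.23  7.1 ] spin -0.0 grip 1.0 0.0
```

```bash
python3 -m jog '[[0,-0.1,2,0],[0,-0.1,4,0],[0,-0.1,6,0],[0,-0.1,7,0],[0,-0.1,7.1,0],[0,-0.1,7.1,0],[0,-0.1,7.1,0]]'
python3 - <<'E'
from h import *
go([.5394,-.219,.129],.3665)
d=cam("wrist","pics/w5.png")
E
```

```text
t: 11.27
eef_pos: [0.5398, -0.2206, 0.1289]
tool_rot: [0.001, 0.983, 0.182, 0.001]
contact_force: [-0.9, -0.3, 1.0]
gripper_width: 0.998
grasp_force: 0.0
t 11.27 tcp [ 0.5398 -0.2206  0.1289] head 0.366 tilt [ 0.002 -0.001 -1.   ] F [-0.9 -0.3  1. ] rows cm [ 0.02 -0.16 -0.01] spin -0.001 grip 0.998 0.0
```

View pics/w5.png

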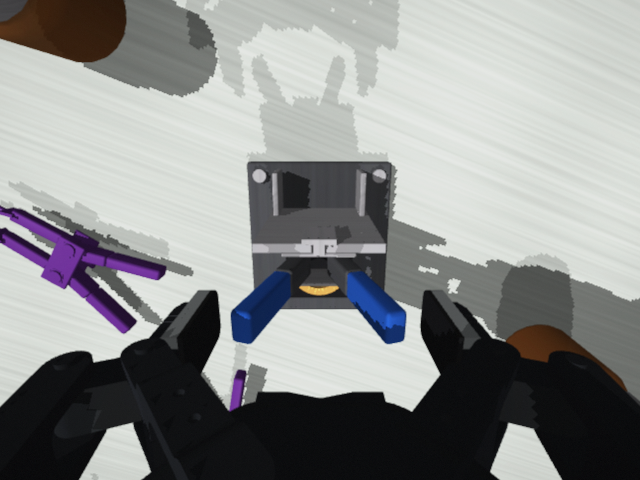

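The handles at (250,318) and (385,318) sit evenly between the pads at (219,325) and (422,325), so I'll close.

```bash
python3 -m jog '[[0,-0.1,0,0],[0,-0.1,0,0],[0,-0.1,0,0],[0,-0.1,0,0],[0,-0.1,0,0],[0,-0.1,0,0],[0,-0.1,0,0],[0,-0.1,0,0],[0,-0.1,0,0],[0,-0.1,0,0],[0,-0.1,0,0],[0,-0.1,0,0]]' 1 40
```

```text
t: 12.32
eef_pos: [0.5403, -0.2199, 0.1305]
tool_rot: [0.001, 0.983, 0.182, 0.002]
contact_force: [-2.6, 0.6, 15.6]
gripper_width: 0.301
grasp_force: 41.0
```

```bash
python3 -m jog '[[0,0,-0.3,0],[0,0,-0.6,0],[0,0,-1,0],[0,0,-1.5,0],[0,0,-2,0],[0,0,-2.5,0],[0,0,-3,0],[0,0,-3.5,0],[0,0,-4,0],[0,0,-5,0],[0,0,-6,0],[0,0,-8,0],[0,0,-10,0],[0,0,-12,0],[0,0,-14,0],[0,0,-15,0],[0,0,-15,0],[0,0,-15,0]]'
python3 - <<'E'
from h import *
s=cam("scene","pics/s6.png"); t=cam("top","pics/t6.png"); d=cam("wrist")
a=cv2.resize(s["pixels"][195:315,190:310,::-1],(400,400),interpolation=cv2.INTER_CUBIC); b=cv2.resize(t["pixels"][200:300,380:480,::-1],(400,400),interpolation=cv2.INTER_CUBIC)
cv2.imwrite('pics/c6.png',np.vstack([np.hstack([a,b])]))
go([.55,.17,.29],.3665)
E
```

```text
t: 13.82
eef_pos: [0.5382, -0.2193, 0.2775]
tool_rot: [0.0, 0.983, 0.182, 0.0]
contact_force: [-0.9, -0.2, -3.9]
gripper_width: 0.304
grasp_force: 40.0
t 13.97 tcp [ 0.5374 -0.2191  0.2758] head 0.366 tilt [-0.003  0.001 -1.   ] F [ 0.4 -0.3 -2.9] rows cm [ 15.09 -35.89  -1.39] spin -0.001 grip 0.307 40.0
```

View pics/c6.png

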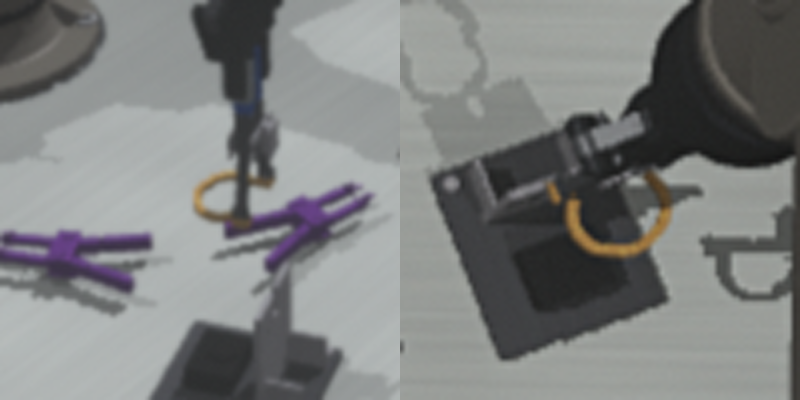

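The scene crop shows the spread ring level on the tips, at (235,200), clear of the stand. In the top crop the ring is at (618,210). Next I measure the eye in the tool frame.

```bash
cat > ring.py <<'E'
from h import *
from scipy.optimize import minimize
def ring(n="top",fresh=True):
    d=cam(n) if fresh else load(n); o=bot.get_obs(); e=o["eef_pos"]; w,x,y,z=o["tool_rot"]; R_=Ro.from_quat([x,y,z,w]).as_matrix()
    h=np.arctan2(R_[1,0],R_[0,0]); X=np.array([np.cos(h),np.sin(h)]); Y=np.array([-X[1],X[0]])
    C=cloud(d); p=d["pixels"].astype(int); R,G,B=np.moveaxis(p,-1,0)
    m=(R>B+45)&(R>G+15)&(R>90)&(abs(C[...,2]-(e[2]-.098))<.012)&(np.hypot(C[...,0]-e[0],C[...,1]-e[1])<.08)
    q=C[m]; a=(q[:,:2]-e[:2])@np.c_[X,Y]
    zz=np.median(q[:,2]); A=np.c_[a,np.ones(len(a))]; pl=np.linalg.lstsq(A,q[:,2],rcond=None)[0]
    b=a[a[:,0]<.0]
    f=minimize(lambda v:-np.percentile(np.hypot(*(b-v).T),4),[-.018,0],method='Nelder-Mead').x
    lo=np.percentile(b,1,0);hi=np.percentile(b,99,0)
    # circle fit to centre-line
    from scipy.optimize import least_squares
    g=least_squares(lambda v:np.hypot(b[:,0]-v[0],b[:,1]-v[1])-v[2],[-.018,0,.0225]).x
    eye=e[:2]+X*g[0]+Y*g[1]
    print(n,m.sum(),'zmed-tcp',(zz-e[2]).round(4),'tilt',pl[:2].round(3),'eye_incircle',f.round(4),'circ',g.round(4),'ext',lo.round(4),hi.round(4),'eye world',eye.round(4),'tcp',e.round(4))
    return eye
if __name__=="__main__":
    ring();ring();ring("wrist");ring("scene")
E
python3 ring.py
```

```text
top 115 zmed-tcp -0.0947 tilt [0.003 0.004] eye_incircle [ 2.51215598e+40 -1.41359910e+40] circ [-0.0132 -0.0007  0.0259] ext [-0.0406 -0.0245] [-0.002   0.0285] eye world [ 0.5255 -0.2244] tcp [ 0.5375 -0.2191  0.2758]
top 116 zmed-tcp -0.0944 tilt [ 0.033 -0.006] eye_incircle [ 2.51215598e+40 -1.41359910e+40] circ [-0.0132 -0.0005  0.0259] ext [-0.0409 -0.025 ] [-0.001   0.0286] eye world [ 0.5256 -0.2244] tcp [ 0.5377 -0.2191  0.276 ]
wrist 371 zmed-tcp -0.0941 tilt [0.032 0.012] eye_incircle [9.83284891e+41 1.92032961e+41] circ [-0.0151  0.0018  0.0267] ext [-0.0432 -0.0256] [-0.0005  0.0294] eye world [ 0.5231 -0.223 ] tcp [ 0.5378 -0.2192  0.2762]
scene 36 zmed-tcp -0.0961 tilt [ 0.143 -0.006] eye_incircle [1.2956834e+42 5.6480880e+40] circ [-0.0118 -0.0002  0.0277] ext [-0.0431 -0.0222] [-0.023   0.0267] eye world [ 0.527  -0.2236] tcp [ 0.538  -0.2192  0.2764]
```

```bash
python3 -c "
from h import *
go([.5695,.1806,.25],.3665)"
```

```text
t 14.17 tcp [ 0.538  -0.2192  0.2764] head 0.366 tilt [-0.001  0.001 -1.   ] F [-0.7 -0.5 -2.5] rows cm [ 17.25 -36.21   2.66] spin -0.001 grip 0.308 40.0
```

```bash
python3 -m jog '[[0.8,-1.6,0,0],[1.8,-3.8,0,0],[3,-6.3,0,0],[4.2,-8.8,0,0],[5.4,-11.3,0,0],[6.6,-13.8,0,0],[7.8,-16.3,0,0],[9,-18.8,0,0],[10.2,-21.4,0,0],[11.4,-24,0,0],[12.6,-26.5,0,0],[13.8,-29,0,0],[15,-31.5,0,0],[16.2,-34,0,0],[17,-35.6,0.5,0],[17.2,-36.2,1.5,0],[17.2,-36.2,2.6,0],[17.2,-36.2,2.6,0],[17.2,-36.2,2.6,0],[17.2,-36.2,2.6,0]]'
cat > chk.py <<'E'
from ring import *
import sys
ds=[cam("wrist","pics/w%s.png"%sys.argv[1]),cam("top","pics/t%s.png"%sys.argv[1])]
o=bot.get_obs(); e=o["eef_pos"]; w,x,y,z=o["tool_rot"]; R_=Ro.from_quat([x,y,z,w]).as_matrix(); h=np.arctan2(R_[1,0],R_[0,0]); X=np.array([np.cos(h),np.sin(h)]); Y=np.array([-X[1],X[0]])
go([.5695,.1806,.25],.3665)
for d,nm in zip(ds,("wrist","top")):
    C=cloud(d); p=d["pixels"].astype(int); R,G,B=np.moveaxis(p,-1,0)
    a=(C[...,:2]-e[:2])@np.c_[X,Y]
    m=(R>B+45)&(R>G+15)&(R>90)&(abs(C[...,2]-(e[2]-.095))<.012)&(np.hypot(C[...,0]-e[0],C[...,1]-e[1])<.08)
    b=a[m]; print(nm,m.sum(),'ring ext',np.percentile(b,1,0).round(4),np.percentile(b,99,0).round(4),'zmed',np.median(C[m][:,2]).round(4))
    for zz,r in((.105,13.5),(.083,26)):
        s=(abs(C[...,2]-zz)<.003)&(np.hypot(C[...,0]-.5535,C[...,1]-.1755)<.032)&~m
        if s.sum()>10:
            c,rr=cv2.minEnclosingCircle((a[s]*1000).astype(np.float32)); print('  z',zz,s.sum(),'centre',np.round(c,1),'r',round(rr,1),'ext',np.percentile(a[s],1,0).round(4),np.percentile(a[s],99,0).round(4))
E
python3 chk.py 7
python3 - <<'E'
from h import *
d=load("wrist"); cv2.imwrite('pics/w7b.png',d["pixels"][:,:,::-1])
E
```

```text
t: 15.83
eef_pos: [0.5698, 0.1782, 0.2511]
tool_rot: [0.001, 0.984, 0.181, -0.0]
contact_force: [-0.1, 0.7, -3.0]
gripper_width: 0.307
grasp_force: 40.0
t 15.93 tcp [0.57   0.179  0.2518] head 0.364 tilt [ 0.001 -0.    -1.   ] F [ 0.4  0.4 -2.8] rows cm [ 0.01 -0.17  0.18] spin -0.003 grip 0.306 40.0
wrist 327 ring ext [-0.0434 -0.028 ] [0.0072 0.0304] zmed 0.1571
  z 0.105 237 centre [-14.5   5.6] r 15.9 ext [-0.0207 -0.0069] [-0.002   0.0199]
  z 0.083 806 centre [-17.2   3.9] r 25.7 ext [-0.0265 -0.0207] [0.0077 0.0266]Traceback (most recent call last):
  File "chk.py", line 10, in <module>
    b=a[m]; print(nm,m.sum(),'ring ext',np.percentile(b,1,0).round(4),np.percentile(b,99,0).round(4),'zmed',np.median(C[m][:,2]).round(4))
                                        ~~~~~~~~~~~~~^^^^^^^
    return _quantile_unchecked(
        a, q, axis, out, overwrite_input, method, keepdims, weights)
    return _ureduce(a,
                    func=_quantile_ureduce_func,
    ...<5 lines>...
                    overwrite_input=overwrite_input,
                    method=method)
    r = func(a, **kwargs)
    result = _quantile(arr,
                       quantiles=q,
    ...<2 lines>...
                       out=out,
                       weights=wgt)
    slices_having_nans = np.isnan(arr[-1, ...])
                                  ~~~^^^^^^^^^
IndexError: index -1 is out of bounds for axis 0 with size 0
```

View pics/w7.png

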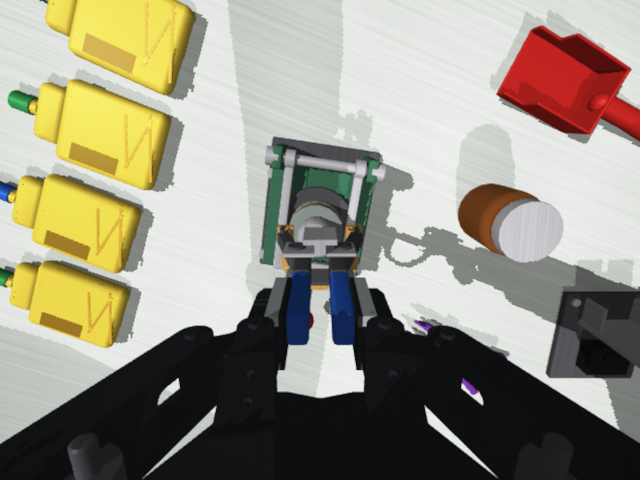

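The wrist view shows the ring around the pliers tips at (285,230) to (355,230), just short of the axle end at (320,210). Next I compare left and right offsets bin by bin.

```bash
cat > bins.py <<'E'
from h import *
def run(fresh=True):
    d=cam("wrist","pics/last.png") if fresh else load("wrist")
    o=bot.get_obs(); e=o["eef_pos"]; w,x,y,z=o["tool_rot"]; R_=Ro.from_quat([x,y,z,w]).as_matrix(); h=np.arctan2(R_[1,0],R_[0,0]); X=np.array([np.cos(h),np.sin(h)]); Y=np.array([-X[1],X[0]])
    C=cloud(d); p=d["pixels"].astype(int); R,G,B=np.moveaxis(p,-1,0); a=(C[...,:2]-e[:2])@np.c_[X,Y]*1000; near=np.hypot(a[...,0]+18,a[...,1])<50
    top=(abs(C[...,2]-(e[2]-.0945))<.0025)&near&(R>B+30)
    hub=(abs(C[...,2]-.083)<.002)&(abs(R-G)<20)&near; fl=(abs(C[...,2]-.053)<.002)&near&(abs(R-G)<20); sh=(abs(C[...,2]-.105)<.0015)&near
    for n,m in(('ring',top),('hub',hub),('flange',fl),('shaft',sh)):
        b=a[m]; print(n,len(b),'xmin/max',b[:,0].min().round(1) if len(b) else 0,b[:,0].max().round(1) if len(b) else 0)
        for x0 in range(-45,30,5):
            k=b[(b[:,0]>=x0)&(b[:,0]<x0+5)]
            if len(k)>3: 
                L,Rr=k[k[:,1]>2][:,1],k[k[:,1]<2][:,1]
                print('  x',x0,'y',k[:,1].min().round(1),k[:,1].max().round(1),'mid',((k[:,1].min()+k[:,1].max())/2).round(1),'inner',Rr.max().round(1) if len(Rr) else None,L.min().round(1) if len(L) else None)
    go([.57,.18,.25],.3665)
run()
E
python3 bins.py
```

```text
ring 371 xmin/max -43.3 8.5
  x -45 y -6.3 7.5 mid 0.6 inner 1.4 2.1
  x -40 y -6.3 7.5 mid 0.6 inner 1.4 2.1
  x -30 y -25.8 27.5 mid 0.9 inner -24.1 25.3
  x -25 y -26.3 28.9 mid 1.3 inner -22.6 23.8
  x -20 y -26.9 28.9 mid 1.0 inner -24.5 25.9
  x -5 y -19.0 21.0 mid 1.0 inner -18.3 21.0
  x 0 y -28.9 31.0 mid 1.0 inner -18.2 20.1
  x 5 y -29.5 30.9 mid 0.7 inner -18.2 20.0
hub 754 xmin/max -43.4 8.0
  x -30 y -20.5 25.4 mid 2.5 inner -16.6 21.6
  x -25 y -21.4 25.4 mid 2.0 inner -15.6 21.5
  x -20 y -21.4 25.3 mid 2.0 inner -14.6 20.5
  x -15 y -21.2 27.9 mid 3.4 inner -10.7 18.5
  x -10 y -20.1 28.0 mid 3.9 inner -5.9 12.8
  x -5 y -18.2 25.0 mid 3.4 inner 1.6 2.5
  x 0 y -14.3 21.1 mid 3.4 inner 1.6 2.5
  x 5 y -7.7 13.8 mid 3.0 inner 1.6 2.5
flange 894 xmin/max -55.6 19.4
  x -35 y -24.6 -23.4 mid -24.0 inner -23.4 None
  x -30 y -24.5 33.8 mid 4.7 inner -24.4 32.9
  x -25 y -25.3 34.0 mid 4.3 inner -24.3 32.9
  x -20 y -26.3 32.6 mid 3.2 inner -23.1 31.6
  x -15 y -27.3 32.6 mid 2.7 inner -22.0 29.3
  x -10 y -28.0 32.5 mid 2.2 inner -18.8 26.2
  x -5 y -28.0 31.3 mid 1.6 inner -15.7 23.1
  x 0 y -29.1 30.2 mid 0.5 inner -8.6 17.0
  x 5 y -24.7 30.2 mid 2.7 inner 1.6 2.7
  x 10 y -21.7 27.9 mid 3.1 inner 1.6 2.6
  x 15 y -13.5 21.8 mid 4.2 inner 1.6 2.6
shaft 135 xmin/max -20.7 -2.2
  x -20 y 15.7 19.4 mid 17.6 inner None 15.7
  x -15 y 14.7 18.4 mid 16.6 inner None 14.7
  x -10 y -6.4 16.6 mid 5.1 inner 1.5 2.4
  x -5 y -3.8 13.0 mid 4.6 inner 1.5 2.4
t 15.98 tcp [0.57   0.1793 0.2519] head 0.364 tilt [ 0.001 -0.    -1.   ] F [ 0.3  0.4 -1.6] rows cm [ 0.03 -0.07  0.19] spin -0.002 grip 0.308 40.0
```

```bash
python3 -m jog '[[0,-0.15,0,0],[0,-0.27,0.5,0],[0,-0.27,1.5,0],[0,-0.27,2.5,0],[0,-0.27,3.4,0],[0,-0.27,3.8,0],[0,-0.27,3.8,0],[0,-0.27,3.8,0],[0,-0.27,3.8,0]]'; python3 bins.py | grep -v flange
```

```text
t: 16.73
eef_pos: [0.5688, 0.183, 0.2136]
tool_rot: [-0.0, 0.983, 0.182, 0.0]
contact_force: [0.3, 0.6, -3.6]
gripper_width: 0.304
grasp_force: 40.0
ring 385 xmin/max -43.1 8.5
  x -45 y -5.9 7.9 mid 1.0 inner 1.7 2.5
  x -40 y -5.9 7.8 mid 1.0 inner 1.7 2.5
  x -30 y -25.3 27.9 mid 1.3 inner -23.7 25.7
  x -25 y -25.8 29.4 mid 1.8 inner -22.1 24.1
  x -20 y -26.5 29.3 mid 1.4 inner -24.2 26.3
  x -5 y -18.6 21.4 mid 1.4 inner -17.9 21.4
  x 0 y -28.5 31.3 mid 1.4 inner -17.9 20.5
  x 5 y -29.1 31.5 mid 1.2 inner -17.9 20.3
hub 667 xmin/max -15.5 7.8
  x -20 y -19.1 20.4 mid 0.6 inner -17.5 17.0
  x -15 y -20.0 22.8 mid 1.4 inner -14.8 15.2
  x -10 y -19.8 22.8 mid 1.5 inner -12.2 14.3
  x -5 y -19.7 21.8 mid 1.1 inner 1.9 2.7
  x 0 y -16.4 17.6 mid 0.6 inner 1.9 2.7
  x 5 y -10.6 11.0 mid 0.2 inner 1.9 2.7
  x -15 y -30.3 -27.6 mid -29.0 inner -27.6 None
  x -10 y -31.9 27.7 mid -2.1 inner -22.8 22.1
  x -5 y -32.8 27.7 mid -2.5 inner -19.9 19.3
  x 0 y -32.7 26.7 mid -3.0 inner -10.8 12.0
  x 5 y -28.9 25.6 mid -1.7 inner 2.0 2.9
  x 10 y -24.2 24.7 mid 0.2 inner 2.0 2.9
  x 15 y -16.1 17.2 mid 0.6 inner 2.0 2.9
shaft 154 xmin/max -30.4 -8.9
  x -30 y -5.3 7.3 mid 1.0 inner 1.8 2.6
  x -25 y -5.3 7.3 mid 1.0 inner 1.8 2.6
t 16.78 tcp [0.5689 0.1829 0.2138] head 0.366 tilt [ 0.001  0.    -1.   ] F [ 0.5 -0.9 -3.1] rows cm [ 0.01  0.32 -3.62] spin -0.001 grip 0.305 40.0
```

```bash
python3 -m jog '[[-0.03,0.07,0,0],[-0.03,0.07,0.3,0],[-0.03,0.07,0.6,0],[-0.03,0.07,0.9,0],[-0.03,0.07,1.2,0],[-0.03,0.07,1.4,0],[-0.03,0.07,1.6,0],[-0.03,0.07,1.6,0],[-0.03,0.07,1.6,0]]'; python3 bins.py | grep -v flange
```

```text
t: 17.53
eef_pos: [0.5684, 0.182, 0.1972]
tool_rot: [0.0, 0.983, 0.182, -0.0]
contact_force: [0.7, -0.2, -3.6]
gripper_width: 0.306
grasp_force: 40.0
ring 386 xmin/max -43.4 8.5
  x -45 y -5.9 7.8 mid 1.0 inner 1.7 2.5
  x -40 y -5.9 7.8 mid 0.9 inner 1.7 2.5
  x -30 y -25.4 28.0 mid 1.3 inner -23.8 25.7
  x -25 y -26.7 29.3 mid 1.3 inner -22.1 24.1
  x -20 y -26.6 29.2 mid 1.3 inner -24.3 26.2
  x -5 y -18.6 20.5 mid 1.0 inner -18.0 20.5
  x 0 y -28.7 31.5 mid 1.4 inner -17.9 20.4
  x 5 y -29.1 31.4 mid 1.1 inner -17.8 20.3
hub 522 xmin/max -10.3 8.2
  x -15 y -18.0 18.4 mid 0.2 inner -14.8 16.0
  x -10 y -18.7 21.5 mid 1.4 inner -12.4 14.4
  x -5 y -18.6 21.4 mid 1.4 inner -11.4 14.3
  x 0 y -17.8 19.1 mid 0.6 inner 1.8 2.6
  x 5 y -11.4 12.8 mid 0.7 inner 1.8 2.6
  x -15 y -27.8 29.0 mid 0.6 inner -26.1 28.1
  x -10 y -28.8 29.0 mid 0.1 inner -26.1 23.7
  x -5 y -32.0 28.0 mid -2.0 inner -18.0 20.1
  x 0 y -32.0 27.8 mid -2.1 inner -11.9 14.0
  x 5 y -29.0 26.9 mid -1.1 inner 1.9 2.8
  x 10 y -24.7 25.2 mid 0.2 inner 1.9 2.7
  x 15 y -34.5 19.0 mid -7.8 inner 1.9 2.8
  x 20 y -4.1 6.2 mid 1.1 inner 1.9 2.8
shaft 325 xmin/max -41.4 8.6
  x -25 y -23.6 29.2 mid 2.8 inner 1.7 2.5
  x -20 y -25.6 29.2 mid 1.8 inner 1.7 2.4
  x 0 y -29.3 31.3 mid 1.0 inner -18.4 20.4
  x 5 y -29.2 31.2 mid 1.0 inner -18.3 20.3
t 17.58 tcp [0.5685 0.182  0.1973] head 0.366 tilt [ 0.  0. -1.] F [-0.5 -0.  -3.4] rows cm [ 0.07  0.24 -5.27] spin -0.001 grip 0.303 40.0
```

```bash
python3 -m jog '[[0,0.02,0.3,0],[0,0.02,0.6,0],[0,0.02,0.9,0],[0,0.02,1.1,0],[0,0.02,1.25,0],[0,0.02,1.25,0],[0,0.02,1.25,0],[0,0.02,1.25,0]]'; python3 bins.py | grep -v flange|head -24; python3 - <<'E'
from h import *
s=cam("scene"); cv2.imwrite('pics/fin.png',cv2.resize(s["pixels"][170:270,310:410,::-1],(600,600),interpolation=cv2.INTER_CUBIC))
E
```

```text
t: 18.25
eef_pos: [0.5686, 0.1819, 0.1849]
tool_rot: [-0.0, 0.983, 0.182, 0.0]
contact_force: [-0.0, -0.2, -3.1]
gripper_width: 0.301
grasp_force: 40.0
ring 380 xmin/max -43.3 8.5
  x -45 y -5.9 7.8 mid 0.9 inner 1.7 2.5
  x -40 y -5.9 7.8 mid 1.0 inner 1.0 2.5
  x -30 y -25.4 28.8 mid 1.7 inner -23.7 26.5
  x -25 y -26.5 29.2 mid 1.3 inner -22.2 24.2
  x -20 y -26.6 29.3 mid 1.3 inner -24.3 26.2
  x -5 y -18.6 20.7 mid 1.0 inner -18.0 20.6
  x 0 y -28.7 31.3 mid 1.3 inner -17.9 20.4
  x 5 y -29.2 31.4 mid 1.1 inner -17.8 20.4
hub 324 xmin/max -6.5 8.1
  x -10 y -17.9 19.8 mid 1.0 inner -12.5 14.5
  x -5 y -17.8 20.5 mid 1.3 inner -11.7 13.7
  x 0 y -17.7 19.0 mid 0.7 inner -10.9 12.9
  x 5 y -11.0 13.0 mid 1.0 inner 1.8 2.5
  x -10 y -27.4 28.6 mid 0.6 inner -24.9 26.9
  x -5 y -31.5 27.6 mid -1.9 inner -19.8 21.0
  x 0 y -31.4 27.6 mid -1.9 inner -11.4 14.3
  x 5 y -28.7 27.5 mid -0.6 inner 1.9 2.7
  x 10 y -24.6 26.6 mid 1.0 inner 1.9 2.7
  x 15 y -16.9 18.4 mid 0.7 inner 1.9 2.7
  x 20 y 1.9 5.1 mid 3.5 inner 1.9 3.5
shaft 194 xmin/max -33.2 6.0
  x -20 y -4.6 6.6 mid 1.0 inner 1.7 2.4
  x -15 y -4.6 6.6 mid 1.0 inner 1.7 2.4
```

View pics/fin.png

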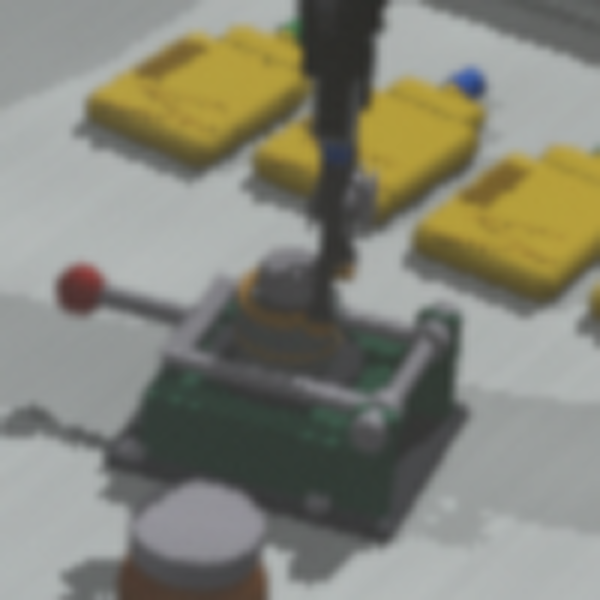

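The ring sits around the axle at (290,300), above the hub, with the lever still shut. It needs to go about 1 mm lower.

```bash
python3 -m jog '[[0,0.02,0.05,0],[0,0.02,0.1,0],[0,0.02,0.13,0],[0,0.02,0.13,0],[0,0.02,0.13,0],[0,0.02,0.13,0]]'; python3 bins.py|grep -E "^t|ring"; python3 - <<'E'
from h import *
d=load("wrist");C=cloud(d);o=bot.get_obs();e=o["eef_pos"];p=d["pixels"].astype(int)
m=(p[...,0]>p[...,2]+45)&(np.hypot(C[...,0]-e[0],C[...,1]-e[1])<.05)
z=C[...,2][m];print(np.percentile(z[(z>.07)&(z<.11)],[25,50,75]))
h=(abs(C[...,2]-.083)<.003)&(np.hypot(C[...,0]-.553,C[...,1]-.1755)<.027);print(np.median(C[...,2][h]))
E
```

```text
t: 18.85
eef_pos: [0.5686, 0.1816, 0.1835]
tool_rot: [0.0, 0.983, 0.182, -0.0]
contact_force: [-0.4, -0.1, -2.7]
gripper_width: 0.305
grasp_force: 40.1
ring 362 xmin/max -43.1 8.5
t 18.9 tcp [0.5686 0.1817 0.1835] head 0.366 tilt [ 0. -0. -1.] F [ 0.3  1.3 -2.5] rows cm [ 0.07  0.21 -6.65] spin -0.001 grip 0.302 40.1
[0.08901334 0.08982702 0.09048096]
0.08374617485376051
```

```bash
python3 -c "
from station import bot
print(bot.hand_in())"
```

```text
the job is handed in; nothing more can be done
None
```

Handed in at about 19 s: the clamp lever is fully down, and the squeezed pliers hold the spread ring centred to about 0.5 mm, measured just under 1 mm above the hub and not pressing on it. The jars, scoop and bottles were not touched.

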